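Start the tray sealer

ROBOT

A 6-joint arm with a two-finger parallel gripper is mounted at the origin on a cart in front of the work surface, level with it; the furniture and walls round the work are solid. World frame = base frame: x ahead of the robot, y to its left, z up, the work surface at z = 0. Lengths are in mm, angles in rad, forces in N, time in s.
With the tool pointing down it reaches from about 275 to 750 mm from the base axis. Payload 10.2 kg.
Tool frame: the origin (TCP) lies midway between the tips of the shut fingers; the grasp point (between the pads) lies 19 mm behind it (ctrl.grasp_offset is the distance from the TCP to the grasp point, in mm); z points along the fingers, y is the line along which they close (so a half turn about z gives the same grasp; the last joint's range is limited). The gripper opens to 85 mm and grips with 20 to 120 N. Pads are 22 mm wide; open, the fingers measure 114 mm over their backs; the gripper's body (76 mm by 85 mm) begins 54 mm behind the grasp point. The pads swing forward as they close: fully open they stand 13 mm farther back than shut.
Start: joints at [0.993, 0.313, 1.498, -0, 1.331, -0.223], TCP at [182.399, 492.302, 231.294] pointing down, gripper open.
Joint ranges: [-2.94, 2.94], [-0.97, 2.17], [0.19, 2.56], [-1.23, 4.37], [0.02, 3.11], [-2.88, 2.88]. Speed limits (rad/s): [2.39, 2.39, 3.01, 3.14, 3.14, 3.14].

INTERFACE

Orientations are given as a unit quaternion [w, x, y, z].
In Python, from rig import ctrl, viewer, models gives the robot as it stands. The module is installed in compiled form; this text tells all that it offers.
- The arm moves only by the shell command python3 -m pendant 'ROWS' [OPENING] [FORCE]. ROWS is text: rows parted by semicolons, each of 4 numbers parted by spaces: the shift along the tool's x, y, z in m, then the turn about the tool's z in rad. In form: x y z yaw; .... A call has 1 to 10 rows; each row shifts and turns the commanded pose from where the row before left it, along the tool's axes as they then stand; what a row does not reach is not made up. A row lasts 1/8 s, in which the tool goes at most 62.5 mm and 10.7 degrees, less where a joint would pass 70% of its speed; a pose out of reach is approached as far as the arm can. A call is refused whole if a number of a shift passes 0.0625 or a number of a turn 0.188, either way. A call with a gripper value outside its range is refused whole. OPENING is the opening, from 0 (shut) to 1 (fully open), set as the call begins (- or left out, the last holds). The fingers move at their own pace and stop on an object; FORCE is the grip in N (left out, the last holds). Time passes only in rows, so rows that do not move let the fingers close. It gives the time, the measured TCP pose, the force, the opening and the grip force at its end, in the units of the state.
- ctrl.sense(): the state, without advancing time (a new reading comes with each control period).
- viewer.capture(name): name is "side" or "top" or "wrist"; returns a dict with "color" (480x640x3 uint8, red, green, blue), "vertical_fov" (degrees; the focal length in pixels is half the picture's height over the tangent of half this angle, whatever the lens; pixels are square), "cx", "cy" (the principal point, pixels), "pose" (4x4, takes a point from camera to world coordinates). Camera axes: x right, y down, z forward; pixel columns grow to the right and rows downward; lengths in mm; the calibration is good to about 2 mm. A picture is of the moment at which its call begins. There is no depth.
- ctrl.finish_job(): hands the job in; it is judged then, once.
Trained networks look in the newest picture that a camera, given by its name, has taken for a name from the list of things; names that differ only in an ending like _2 or _b are one class to them, and where a whole thing is asked for, a point or a joint stands for the part that bears it (a point fixed in the world has none). Each returns a list of dicts, best first, with "p" (0 to 1); they miss things now and then, are a little off and sometimes report something else, mostly with a low value. They report only what shows in the picture. A call takes as long as a camera call.
- models.boxes_of(camera, query): "at" ([x, y, z] in mm, in world coordinates, good to about 4 mm: the middle of the surface that is visible of it).
The state is a dict: "time_s": time; "joints": joint angles; "dq": joint speeds; "tau": joint torques, N m; "eef_pos": TCP position; "ee_rot": TCP orientation; "force": force on the tool from outside, world axes, zero at the start; "wrist_torque": the same for the moment, N m; "grip_width": opening from 0.0 (shut) to 1.0 (fully open); "grip_force": force on a finger pad.
Only numpy, scipy, OpenCV 4.12 (cv2) and the standard library are available. Lean on these libraries where they do the work, as an engineer would, in place of code of your own. Each camera call takes 0.05 s, during which the arm holds its last target. There are 200 camera calls.

TASK

Seal the tray that is already in the tray sealer, pressing only: first push the raised end of the power rocker down so that it is switched on, then push the left lid latch (left as the robot sees it) fully down, then the right one fully down, and last press the long slim start bar fully down and let it come up again. Do not press the round release key at any time, and leave the shakers and the sauce cup where they stand.

Things in the scene. Friction and masses are not known exactly. Their poses are not given: they have to be found in the camera images.
- sealer: Tray sealer, fixed on the worktop: steel box 176 mm deep, 320 mm wide; origin at the centre of its underside, on the worktop; x to its back (away from the robot), y to its left as the robot sees it, z up. Front 66 mm: console strip, top at z 68 mm, with three black control blocks. Behind it: white lid, top at z 92 mm, with a clear window over a dish and a grey push latch at each end.
- power_block: Black control block with the power rocker: 60 mm deep, 84 mm wide, 10 mm high, origin at the centre of its underside, on the console strip (z 68 mm), axes as the sealer's. The three blocks sit in three bays side by side, 90 mm apart; which block is in which bay varies.
- start_block: Black control block with the start bar, same size and origin as the power block, in another bay.
- release_block: Black control block with the round release key, same size and origin, in the remaining bay.
- left_latch_top (a point): Site at the centre of its top face; z up. Left lid latch (the machine's +y end): grey ribbed rectangular pad 40 x 34 mm standing 14 mm proud of the lid when up, 130 mm left of the lid's middle.
- left_latch (a joint): Left latch travel in m: about 0 to 0.002 at the start (up), 0.008 fully down (its stop). Slides straight down against about 3 N of friction and stays where it is left.
- right_latch_top (a point): Site at the centre of its top face; z up. Right lid latch (the machine's -y end), the same as the left one, 130 mm right of the lid's middle.
- right_latch (a joint): Right latch travel in m: about 0 to 0.002 at the start (up), 0.008 fully down (its stop). Same friction; stays where it is left.
- rocker_raised_end (a point): Point to push: on the top face of the power rocker, 23 mm from its pivot on the end that stands up while it is off (always the left, +y, end). The rocker is a grey flat tilting plate 36 mm deep, 60 mm wide along the machine's y, with a dark groove over its pivot and a low steel rail before and behind it. This point goes down about 7 mm when it is switched on. Axes as the sealer's.
- power_rocker (a joint): Rocker angle in rad: 0 off (left end up by 0.15 rad), 0.30 on (left end down by 0.15 rad, its stop). Held by about 0.02 N m of friction: a push of 1 to 3 N at the raised end tips it; it stays where it is left.
- start_bar_top (a point): Site at the centre of its top face; z up. Start bar: long slim grey key 18 mm deep, 72 mm wide along the machine's y, 13 mm proud of its block, level.
- start_bar (a joint): Start bar travel in m: 0 up, 0.006 fully down (its stop). Springs back; 1.2 N to start, about 5 N fully down.
- release_key_top (a point): Site at the centre of its top face; z up. Round release key, 30 mm in diameter, grey, 13 mm proud of its block. It must not be pressed.
- release_key (a joint): Release key travel in m: 0 up, 0.006 down. Springs back. Must stay up.
- salt_shaker: White salt shaker with a grey cap, 54 mm in diameter, 86 mm high, standing loose beside the machine, origin at the centre of its underside. Leave alone.
- pepper_shaker: Brown pepper shaker with a grey cap, 54 mm in diameter, 101 mm high, standing loose beside the machine, origin at the centre of its underside. Leave alone.
- sauce_cup: Small clear cup of sauce, 63 mm in diameter, 32 mm high, standing loose beside the machine, origin at the centre of its underside. Leave alone.

How it is judged (in metres and radians):
On the way, in this order (a step that is already met when the one before it is completed fails the run):
1. the power rocker is switched on (value of joint power_rocker above 0.24 rad), for 0.1 s.
2. the left latch is fully down (value of joint left_latch above 0.0065 m), for 0.1 s.
3. the right latch is fully down (value of joint right_latch above 0.0065 m), for 0.1 s.
4. the start bar is pressed fully down (value of joint start_bar above 0.0045 m), for 0.05 s.
At the end, for the whole second after the job is handed in: The rocker is on (beyond 0.24 of 0.30 rad), both latches are down (beyond 6.5 of 8 mm), the start bar and the release key are up (within 1.5 mm), and the shakers and the cup stand upright within 30 mm of where they stood (value of joint power_rocker above 0.24 rad and value of joint each of left_latch, right_latch above 0.0065 m and value of joint each of start_bar, release_key below 0.0015 m and distance of each of salt_shaker, pepper_shaker, sauce_cup from where it was at the start of the episode below 0.03 m and angle between each of salt_shaker, pepper_shaker, sauce_cup's own z axis and vertical below 0.15 rad); the robot touches nothing.
It fails at once if the release key is pressed (3 mm) (value of joint release_key above 0.003 m).
It fails at once if a latch is pushed down (4 mm) before the rocker is on (not (value of joint power_rocker above 0.24 rad) and value of joint any of left_latch, right_latch above 0.004 m).
It fails at once if the right latch is pushed down (4 mm) before the left one is down (not (value of joint left_latch above 0.0065 m) and value of joint right_latch above 0.004 m).
It fails at once if the start bar is pressed (3 mm) before the rocker is on and both latches are down (not (value of joint power_rocker above 0.24 rad and value of joint each of left_latch, right_latch above 0.0065 m) and value of joint start_bar above 0.003 m).
It fails at once if a shaker or the sauce cup is lifted, tipped or moved 30 mm (height (world z) of any of salt_shaker, pepper_shaker, sauce_cup above 0.015 m or angle between any of salt_shaker, pepper_shaker, sauce_cup's own z axis and vertical above 0.35 rad or distance of any of salt_shaker, pepper_shaker, sauce_cup from where it was at the start of the episode above 0.03 m).
It also fails if it takes over 58 s, if anything falls off the work surface, if the arm or the gripper's body presses on something with over 40 N, if the wrist force passes 120 N, or if a joint passes its speed limit or range.

## Working session

There is one attempt and no reset: what is moved stays moved. The work goes in short steps, Python scripts to look and compute and a shell command to move; the robot and the scene stay as the last step left them, time stands still between calls to the robot, and variables do not carry over. Pictures are saved under pics/ and viewed, at most 10 in all, crops included, and the job is handed in when it is done.

```bash
mkdir -p pics; cat > look.py <<'E'
import sys,cv2,numpy as np
from rig import ctrl,viewer,models
def snap(cam,fn=None):
    c=viewer.capture(cam)
    if fn: cv2.imwrite('pics/'+fn,c['color'][:,:,::-1])
    return c
def ray(c,u,v,z):
    f=240/np.tan(np.radians(c['vertical_fov'])/2); P=np.array(c['pose'])
    d=P[:3,:3]@np.array([(u-c['cx'])/f,(v-c['cy'])/f,1]); o=P[:3,3]
    return o+d*(z-o[2])/d[2]
def proj(c,p):
    f=240/np.tan(np.radians(c['vertical_fov'])/2); P=np.array(c['pose'])
    q=P[:3,:3].T@(np.array(p)-P[:3,3]); return f*q[0]/q[2]+c['cx'],f*q[1]/q[2]+c['cy']
E
python3 - <<'E'
from look import *
s=ctrl.sense(); print(s['time_s'],s['eef_pos'],s['ee_rot'],s['force'],s['grip_width'])
for cam in ['top','side']:
    c=snap(cam,cam+'1.png')
    print(cam,np.round(np.array(c['pose'])[:3,3]))
    for n in ['sealer','left_latch_top','right_latch_top','rocker_raised_end','start_bar_top','release_key_top','power_block','start_block','release_block','salt_shaker','pepper_shaker','sauce_cup']:
        print(n,[(np.round(d['at'],1).tolist(),round(d['p'],2)) for d in models.boxes_of(cam,n)[:2]])
E
```

```text
0.0 [182.23351359 492.08940488 230.73279641] [-2.60188133e-04  1.76453408e-01  9.84308789e-01 -5.79362112e-04] [ 0.02505507 -0.09900112 -0.34914302] 0.9958932208371799
top [ 531.   31. 1080.]
sealer [([581.4, 20.4, 92.1], 0.66), ([592.1, 145.2, 108.4], 0.64)]
left_latch_top [([589.0, 147.1, 107.0], 0.85), ([501.5, 18.4, 85.3], 0.2)]
right_latch_top [([591.6, -115.0, 106.0], 0.66)]
rocker_raised_end [([499.8, 16.1, 93.8], 0.73)]
start_bar_top [([502.5, -72.1, 91.9], 0.56)]
release_key_top [([592.8, 146.4, 106.8], 0.42), ([502.7, 20.3, 84.7], 0.31)]
power_block [([501.0, 19.5, 82.7], 0.94)]
start_block [([500.3, -70.0, 75.8], 0.63)]
release_block [([587.9, 144.8, 109.4], 0.66), ([502.3, 104.5, 85.0], 0.65)]
salt_shaker [([576.7, 238.1, 77.5], 0.58), ([501.7, 18.2, 97.9], 0.18)]
pepper_shaker [([633.7, -204.6, 97.4], 0.63)]
sauce_cup [([531.4, -232.6, 23.4], 0.62), ([634.2, -203.5, 98.9], 0.55)]
side [ 420. 1154.  556.]
sealer [([573.0, 163.4, 85.0], 0.95)]
left_latch_top [([584.8, 164.3, 103.2], 0.48)]
right_latch_top []
rocker_raised_end [([500.4, 40.2, 93.6], 0.46)]
start_bar_top [([499.9, 121.6, 76.4], 0.52), ([498.5, -56.3, 91.0], 0.46)]
release_key_top []
power_block [([498.5, 41.1, 75.8], 0.63)]
start_block [([499.5, -59.9, 74.9], 0.88), ([571.3, 160.5, 83.3], 0.63)]
release_block [([501.6, 123.2, 76.5], 0.71)]
salt_shaker [([570.7, 267.5, 53.1], 0.84)]
pepper_shaker [([628.7, -199.9, 91.4], 0.79)]
sauce_cup [([498.2, -55.4, 89.2], 0.37)]
```

View pics/top1.png

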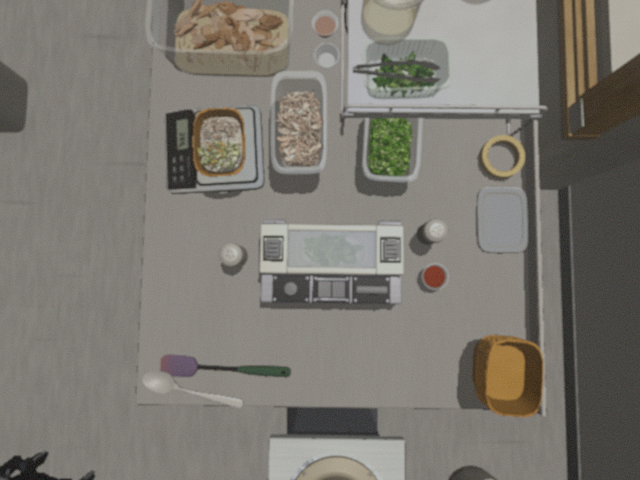

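```bash
python3 - <<'E'
from look import *
c=snap('top'); f=240/np.tan(np.radians(c['vertical_fov'])/2); print(f)
for p in [(590,146,106),(592,-114,106),(501,42,91),(502,-71,91),(502,107,91),(577,238,77),(634,-204,97),(531,-232,23)]: print(p,np.round(proj(c,p)))
s=ctrl.sense(); from scipy.spatial.transform import Rotation as R
w,x,y,z=s['ee_rot']; print(np.round(R.from_quat([x,y,z,w]).as_matrix(),3), np.arctan2(*R.from_quat([x,y,z,w]).as_matrix()[1::-1,1]))
E
```

```text
445.01319144370177
(590, 146, 106) [273. 248.]
(592, -114, 106) [392. 248.]
(501, 42, 91) [320. 289.]
(502, -71, 91) [372. 289.]
(502, 107, 91) [291. 288.]
(577, 238, 77) [234. 254.]
(634, -204, 97) [432. 230.]
(531, -232, 23) [437. 277.]
[[-0.938  0.347  0.   ]
 [ 0.347  0.938  0.   ]
 [-0.     0.    -1.   ]] 1.2160591320260612
```

The top picture shows the release key in the left bay (291,289), the rocker in the middle (332,289) and the start bar on the right (372,290). The latches are at (273,248) and (391,249). All of these agree with the networks. Next I shut the fingers, square up the tool and move over the console for a wrist view.

```bash
python3 -m pendant '0 0 0 -0.177; 0 0 0 -0.177; 0 0 0 0; 0 0 0 0' 0 40
python3 -m pendant '-0.03 -0.047 0 0; -0.03 -0.047 0 0; -0.03 -0.047 0 0; -0.03 -0.047 0 0; -0.03 -0.047 0 0; -0.03 -0.047 0 0; -0.03 -0.047 0 0; -0.03 -0.047 0 0; -0.03 -0.047 0 0; 0 0 0 0'
python3 - <<'E'
from look import *
c=snap('wrist','w1.png'); s=ctrl.sense(); print(s['eef_pos'],s['ee_rot'],s['grip_width'])
print(np.round(np.array(c['pose']),2))
for n in ['left_latch_top','right_latch_top','rocker_raised_end','start_bar_top','release_key_top','power_block','start_block']:
    print(n,[(np.round(d['at'],1).tolist(),round(d['p'],2),np.round(proj(c,d['at']))) for d in models.boxes_of('wrist',n)[:2]])
E
```

```text
time_s: 1.85
eef_pos: [182.4, 492.3, 231.3]
ee_rot: [-0.0, 0.002, 1.0, -0.0]
force: [0.4, -0.5, -0.5]
grip_width: 0.146
grip_force: 0.0
time_s: 3.1
eef_pos: [453.3, 66.4, 231.0]
ee_rot: [-0.0, 0.004, 1.0, -0.0]
force: [0.6, 0.8, -0.2]
grip_width: -0.004
grip_force: 0.0
[452.38947978  68.04679759 231.03065539] [-3.07423121e-04  2.79951278e-03  9.99996031e-01  8.43510144e-05] -0.003997196584279242
[[ 1.0000e-02  9.6000e-01  2.9000e-01  3.7993e+02]
 [ 1.0000e+00 -1.0000e-02 -0.0000e+00  6.5430e+01]
 [-0.0000e+00  2.9000e-01 -9.6000e-01  3.7367e+02]
 [ 0.0000e+00  0.0000e+00  0.0000e+00  1.0000e+00]]
left_latch_top []
right_latch_top [([583.7, -108.9, 104.9], 0.68, array([119., 376.])), ([501.0, 20.3, 98.5], 0.25, array([263., 285.]))]
rocker_raised_end [([501.4, 19.7, 92.9], 0.91, array([264., 283.])), ([495.5, 105.7, 88.8], 0.31, array([366., 273.]))]
start_bar_top [([498.9, -69.3, 91.1], 0.59, array([158., 280.]))]
release_key_top [([496.8, 108.2, 89.3], 0.8, array([369., 275.]))]
power_block [([494.6, 18.2, 89.0], 0.85, array([262., 273.]))]
start_block [([494.0, -70.4, 74.8], 0.78, array([164., 267.]))]
```

View pics/w1.png

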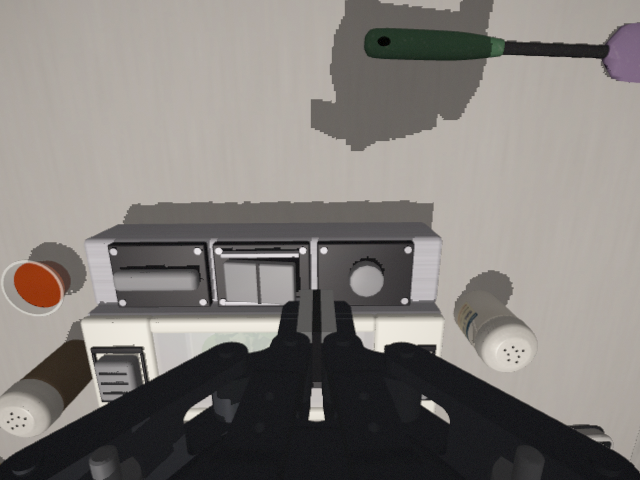

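The wrist view is mirrored, with +y to the right. It shows the start bar at (155,280), the rocker groove at (259,283) with the raised half at about (279,281), the release key at (366,279), and the right latch at (118,378).

```bash
python3 - <<'E'
from look import *
c=snap('wrist')
for n,u,v,z in [('groove',259,283,87),('raised',281,281,91),('start',155,280,91),('key',366,279,91),('rlatch',118,374,106),('rl',97,361,106),('rr',142,361,106),('con L',437,238,68),('con R',88,240,68)]: print(n,np.round(ray(c,u,v,z),1))
print(ctrl.sense()['eef_pos'])
E
```

```text
groove [503.4  18.6  87. ]
raised [499.9  37.9  91. ]
start [498.9 -68.3  91. ]
key [498.  109.5  91. ]
rlatch [ 580.9 -104.7  106. ]
rl [ 567.7 -120.7  106. ]
rr [567.7 -82.  106. ]
con L [468.9 173.7  68. ]
con R [ 470.6 -133.5   68. ]
[451.85577649  69.67451546 231.43192655]
```

```bash
python3 -m pendant '-0.024 -0.014 0.03 0; -0.024 -0.014 0.03 0; 0 0 0.04 0; 0 0 0.02 0; 0 0 0 0; 0 0 0 0'
python3 - <<'E'
from look import *
c=snap('wrist','w2.png'); print(ctrl.sense()['eef_pos'],ctrl.sense()['force'])
E
```

```text
time_s: 4.3
eef_pos: [500.5, 41.2, 112.3]
ee_rot: [0.001, 0.0, 1.0, -0.0]
force: [-0.2, 0.2, 0.2]
grip_width: -0.004
grip_force: 0.0
[500.62859842  41.12769518 112.49048211] [-1.08271696 -0.30759499 -0.00312142]
```

View pics/w2.png

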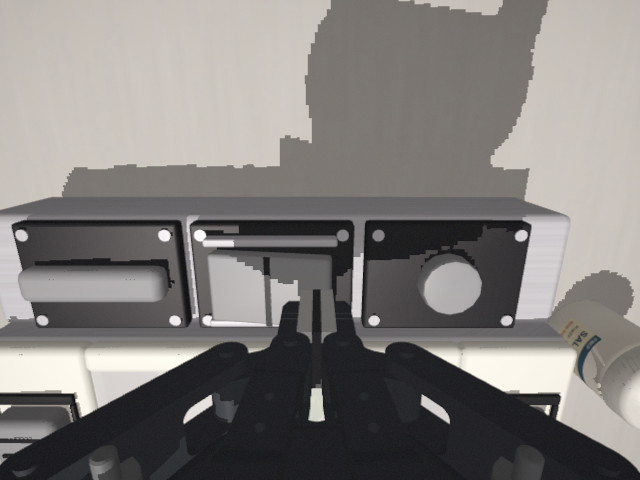

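The fingertips at (317,310) are over the raised half of the rocker plate (270–332) and clear of the release key at (450,284). I'll descend while watching the force.

```bash
python3 -m pendant '0 0 0.008 0; 0 0 0.006 0; 0 0 0.002 0; 0 0 0 0'; python3 -m pendant '0 0 0.002 0; 0 0 0.002 0; 0 0 0 0';python3 -m pendant '0 0 0.002 0; 0 0 0.002 0; 0 0 0 0'
```

```text
time_s: 4.85
eef_pos: [500.0, 41.0, 95.1]
ee_rot: [-0.0, 0.0, 1.0, -0.0]
force: [-0.7, 0.5, -0.2]
grip_width: 0.001
grip_force: 0.0
time_s: 5.22
eef_pos: [500.3, 41.2, 92.2]
ee_rot: [0.0, 0.0, 1.0, 0.0]
force: [-3.3, 2.8, 10.7]
grip_width: -0.001
grip_force: 5.1
time_s: 5.6
eef_pos: [500.6, 41.1, 91.3]
ee_rot: [0.001, 0.0, 1.0, -0.0]
force: [-15.1, 2.9, 43.9]
grip_width: 0.005
grip_force: 21.7
```

Contact is stiff, with a force along −x, so the tip isn't sitting on the rocker alone. I'll back off and look.

```bash
python3 -m pendant '0 0 -0.004 0; 0 0 -0.004 0; 0 0 0 0'
python3 - <<'E'
from look import *
s=ctrl.sense(); print(s['eef_pos'],s['force'])
c=snap('side'); im=c['color'][:,:,::-1]
u,v=proj(c,(500,41,91)); print(u,v,np.round(np.array(c['pose']),2))
u,v=int(u),int(v); cr=im[v-75:v+75,u-100:u+100]; a=cv2.resize(cr,None,fx=4,fy=4,interpolation=cv2.INTER_CUBIC); cv2.imwrite('pics/s2.png',a)
E
```

```text
time_s: 5.98
eef_pos: [500.1, 40.9, 95.2]
ee_rot: [0.0, 0.0, 1.0, -0.0]
force: [-0.2, -0.2, -0.5]
grip_width: 0.001
grip_force: 0.0
[500.08511077  40.94887053  95.23143053] [-0.17670533 -0.19013201 -0.48630797]
362.2692371785506 244.38708134418732 [[-9.90000e-01 -5.00000e-02  1.50000e-01  4.20340e+02]
 [-1.60000e-01  3.70000e-01 -9.20000e-01  1.15433e+03]
 [-1.00000e-02 -9.30000e-01 -3.70000e-01  5.55810e+02]
 [ 0.00000e+00  0.00000e+00  0.00000e+00  1.00000e+00]]
```

View pics/s2.png

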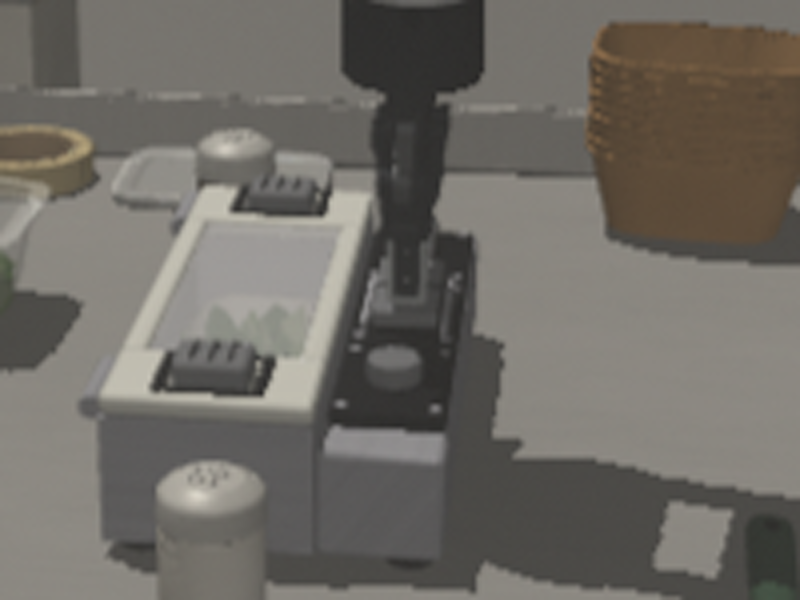

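```bash
python3 - <<'E'
from look import *
c=snap('wrist'); cv2.imwrite('pics/w3.png',cv2.resize(c['color'][180:360,180:420,::-1],None,fx=3,fy=3,interpolation=cv2.INTER_CUBIC))
print(proj(c,ctrl.sense()['eef_pos']))
for y in (19,):
  for x,z in((478,88),(482,80),(518,88),(482,88)): print(x,z,proj(c,(x,y,z)))
E
```

```text
(np.float64(320.72055270359056), np.float64(306.75733461413927))
478 88 (np.float64(270.17486802093646), np.float64(253.9388989015959))
482 80 (np.float64(272.6502474827821), np.float64(256.5159422374537))
518 88 (np.float64(273.47870757112304), np.float64(334.8993295872694))
482 88 (np.float64(270.5268988627943), np.float64(262.56539790026693))
```

View pics/w3.png

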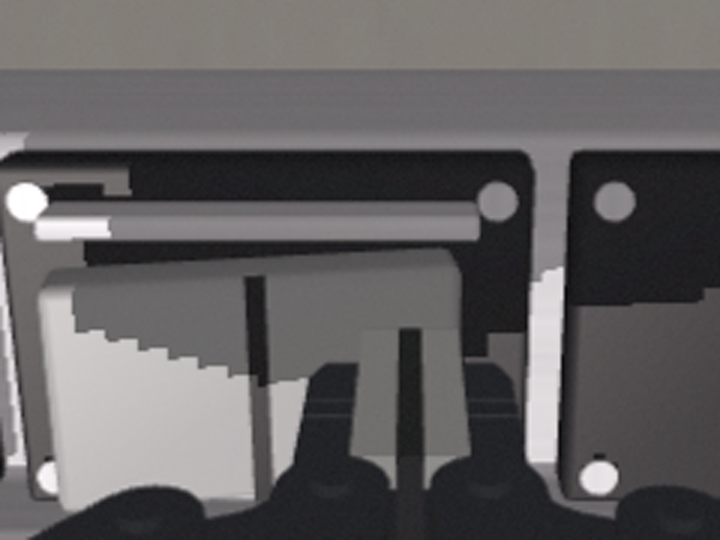

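The rocker is still raised on the right of the picture (crop 440,250), and the tip looks centred on it. A gentle touch and the wrench should show where the contact is.

```bash
python3 -c "
from rig import ctrl
s=ctrl.sense();print(s['wrist_torque'])"
for i in 1; do python3 -m pendant '0 0 0.002 0; 0 0 0.001 0; 0 0 0 0'; done
python3 -c "
from rig import ctrl
s=ctrl.sense();print(s['eef_pos'],s['force'],s['wrist_torque'])"
python3 -m pendant '0 0 0.001 0; 0 0 0 0'
python3 -c "
from rig import ctrl
s=ctrl.sense();print(s['eef_pos'],s['force'],s['wrist_torque'])"
python3 -m pendant '0 0 0.001 0; 0 0 0 0'
python3 -c "
from rig import ctrl
s=ctrl.sense();print(s['eef_pos'],s['force'],s['wrist_torque'])"
```

```text
[-0.00976549 -0.03333624  0.04786439]
time_s: 6.45
eef_pos: [500.0, 41.0, 92.4]
ee_rot: [-0.0, 0.0, 1.0, -0.0]
force: [-1.6, -0.0, 3.8]
grip_width: -0.004
grip_force: 2.0
[500.01358008  41.01462008  92.44287478] [-1.64930572 -0.014433    3.80214511] [-0.04501068  0.27251267 -0.01691481]
time_s: 6.7
eef_pos: [500.1, 41.0, 92.2]
ee_rot: [0.0, 0.0, 1.0, -0.0]
force: [-5.0, 0.4, 12.0]
grip_width: 0.001
grip_force: 5.9
[500.12070423  40.98978945  92.16104541] [-4.97414416  0.37418687 11.97580606] [-0.06500215  0.81910117 -0.02351683]
time_s: 6.95
eef_pos: [500.2, 41.0, 91.9]
ee_rot: [0.0, 0.0, 1.0, -0.0]
force: [-8.4, 0.3, 20.2]
grip_width: -0.003
grip_force: 10.0
[500.17877526  40.96209179  91.90645422] [-8.44980703  0.29538243 20.2044077 ] [-0.10489182  1.3647419  -0.02928057]
```

The load centre lies inboard (y about 36) with Fx/Fz = −0.42. That fits the fingertips riding on the rounded rear rail, so I'll lift, shift 6 mm towards the robot and try again.

```bash
python3 -m pendant '0 0 -0.008 0; 0.006 0 0 0; 0 0 0.004 0; 0 0 0.002 0; 0 0 0 0'; python3 -m pendant '0 0 0.001 0; 0 0 0.001 0; 0 0 0 0'
python3 -c "
from rig import ctrl
s=ctrl.sense();print(s['eef_pos'],s['force'],s['wrist_torque'])"
```

```text
time_s: 7.58
eef_pos: [493.7, 41.1, 92.3]
ee_rot: [-0.001, 0.0, 1.0, -0.0]
force: [-3.3, -0.7, 6.9]
grip_width: -0.002
grip_force: 3.3
time_s: 7.95
eef_pos: [493.9, 41.0, 91.8]
ee_rot: [-0.0, 0.0, 1.0, -0.0]
force: [-10.4, 0.8, 22.9]
grip_width: -0.003
grip_force: 11.5
[493.89396209  41.00854533  91.81886939] [-10.39472567   0.79984307  22.94419424] [-0.09028389  1.73778972 -0.10449083]
```

The contact height is the same at a different x, so this is a solid stop. In w2 the rocker's +y end was up, and in w3 the tilt is reversed, because higher points sit lower in this view. So the first press tipped the rocker and I've been pressing on its stop since. I'll lift and confirm from a picture.

```bash
python3 -m pendant '0 0 -0.03 0; 0 0 -0.03 0; 0.03 0 -0.03 0; 0 0 0 0; 0 0 0 0'
python3 - <<'E'
from look import *
c=snap('wrist'); print(ctrl.sense()['eef_pos'],ctrl.sense()['force'])
u,v=map(int,proj(c,(500,19,88))); cv2.imwrite('pics/w4.png',cv2.resize(c['color'][max(v-70,0):v+70,max(u-110,0):u+110,::-1],None,fx=3,fy=3,interpolation=cv2.INTER_CUBIC))
E
```

```text
time_s: 8.57
eef_pos: [464.1, 41.1, 179.5]
ee_rot: [-0.0, 0.0, 1.0, 0.0]
force: [0.6, 0.3, -0.6]
grip_width: -0.001
grip_force: 0.0
[464.1395553   41.05570712 179.27414853] [-0.54602595  0.33138627  0.42534033]
```

View pics/w4.png

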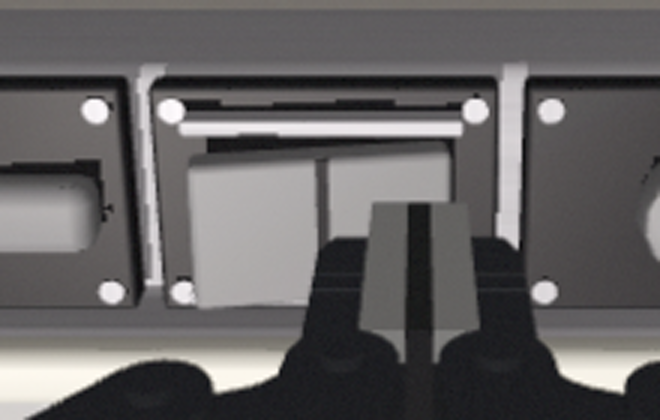

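The −y half is now the taller side (front edge at crop v 160, against 148 on the other half), so the rocker is on. Next is the left latch.

```bash
python3 -m pendant '-0.042 0.035 0 0; -0.042 0.036 0 0; -0.042 0.036 0 0; 0 0 0.03 0; 0 0 0.03 0; 0 0 0 0'; python3 -m pendant '0 0 0.006 0; 0 0 0.004 0; 0 0 0.002 0; 0 0 0.002 0; 0 0 0 0'
```

```text
time_s: 9.38
eef_pos: [588.9, 148.0, 117.0]
ee_rot: [-0.003, 0.0, 1.0, -0.0]
force: [0.0, 0.2, 0.2]
grip_width: -0.006
grip_force: 0.0
time_s: 10.0
eef_pos: [590.1, 148.0, 106.3]
ee_rot: [-0.0, 0.0, 1.0, 0.0]
force: [-0.7, -0.5, -0.6]
grip_width: 0.002
grip_force: 0.0
```

```bash
python3 -m pendant '0 0 0.002 0; 0 0 0.002 0; 0 0 0 0'; python3 -m pendant '0 0 0.002 0; 0 0 0.002 0; 0 0 0 0';python3 -m pendant '0 0 0.001 0; 0 0 0.001 0; 0 0 0 0'
```

```text
time_s: 10.38
eef_pos: [590.2, 148.0, 102.2]
ee_rot: [0.0, 0.0, 1.0, 0.0]
force: [0.5, -0.7, 1.6]
grip_width: 0.001
grip_force: 0.4
time_s: 10.75
eef_pos: [590.1, 148.0, 98.1]
ee_rot: [-0.0, 0.0, 1.0, 0.0]
force: [0.1, -0.2, 1.1]
grip_width: 0.003
grip_force: 0.5
time_s: 11.12
eef_pos: [590.2, 148.0, 98.0]
ee_rot: [0.0, 0.0, 1.0, -0.0]
force: [-5.9, -1.7, 14.3]
grip_width: -0.002
grip_force: 7.2
```

The left latch is at its stop: z 98 = lid 92 + 14 − 8. Now the right one.

```bash
python3 -m pendant '0 0 -0.02 0; 0 0 -0.03 0; 0 -0.052 0 0; 0 -0.052 0 0; 0 -0.052 0 0; 0 -0.052 0 0; 0 -0.052 0 0; 0 0 0.02 0; 0 0 0.015 0; 0 0 0 0'; python3 -m pendant '0 0 0.005 0; 0 0 0.002 0; 0 0 0.002 0; 0 0 0 0';python3 -m pendant '0 0 0.002 0; 0 0 0.002 0; 0 0 0 0';python3 -m pendant '0 0 0.001 0; 0 0 0.002 0; 0 0 0 0'
```

```text
time_s: 12.38
eef_pos: [589.3, -111.2, 110.0]
ee_rot: [-0.001, 0.0, 1.0, 0.001]
force: [-0.3, 1.7, 0.5]
grip_width: -0.003
grip_force: 0.0
time_s: 12.88
eef_pos: [590.1, -111.9, 102.5]
ee_rot: [0.0, 0.0, 1.0, -0.0]
force: [0.4, 0.7, 1.2]
grip_width: 0.001
grip_force: 0.6
time_s: 13.25
eef_pos: [589.9, -112.1, 98.1]
ee_rot: [-0.0, 0.0, 1.0, -0.0]
force: [0.3, 0.6, 0.9]
grip_width: -0.0
grip_force: 0.4
time_s: 13.62
eef_pos: [590.0, -112.2, 97.9]
ee_rot: [0.0, 0.0, 1.0, -0.0]
force: [-8.2, 2.4, 21.7]
grip_width: -0.002
grip_force: 10.9
```

The right latch is down too. Now the start bar.

```bash
python3 -m pendant '0 0 -0.02 0; 0 0 -0.025 0; 0.045 0.021 0 0; 0.045 0.02 0 0; 0 0 0.03 0; 0 0 0.013 0; 0 0 0 0'; python3 -m pendant '0 0 0.002 0; 0 0 0.002 0; 0 0 0 0';python3 -m pendant '0 0 0.002 0; 0 0 0.002 0; 0 0 0 0';python3 -m pendant '0 0 0.001 0; 0 0 0.001 0; 0 0 0 0'
```

```text
time_s: 14.5
eef_pos: [499.9, -71.1, 96.6]
ee_rot: [-0.001, 0.0, 1.0, 0.0]
force: [0.4, -0.5, 0.6]
grip_width: 0.002
grip_force: 0.0
time_s: 14.88
eef_pos: [500.1, -71.0, 93.4]
ee_rot: [0.0, 0.0, 1.0, -0.0]
force: [-1.3, -0.3, 0.3]
grip_width: -0.001
grip_force: 0.0
time_s: 15.25
eef_pos: [500.1, -71.0, 89.4]
ee_rot: [0.0, 0.0, 1.0, -0.0]
force: [0.6, -0.6, 1.7]
grip_width: -0.001
grip_force: 1.0
time_s: 15.62
eef_pos: [500.1, -71.0, 87.4]
ee_rot: [0.0, 0.0, 1.0, -0.0]
force: [0.6, -0.2, 3.0]
grip_width: -0.002
grip_force: 1.6
```

```bash
python3 -m pendant '0 0 0.002 0; 0 0 0.001 0; 0 0 0 0'; python3 -m pendant '0 0 0.001 0; 0 0 0 0; 0 0 0 0'
```

```text
time_s: 16.0
eef_pos: [500.1, -71.0, 84.9]
ee_rot: [0.0, 0.0, 1.0, -0.0]
force: [-1.5, 0.8, 11.5]
grip_width: -0.002
grip_force: 5.3
time_s: 16.38
eef_pos: [500.2, -71.0, 84.8]
ee_rot: [0.0, 0.0, 1.0, -0.0]
force: [-5.0, 1.4, 19.9]
grip_width: -0.001
grip_force: 9.8
```

The bar is on its stop, 6 mm down at z 85. I'll lift off and check the end state.

```bash
python3 -m pendant '0 0 -0.02 0; 0 0 -0.04 0; 0 0 -0.05 0; 0.04 0.03 -0.04 0; 0 0.03 0 0; 0 0 0 0; 0 0 0 0'
python3 - <<'E'
from look import *
snap('wrist','w5.png'); print(ctrl.sense()['force'])
E
```

```text
time_s: 17.25
eef_pos: [460.9, -12.0, 231.7]
ee_rot: [-0.001, 0.0, 1.0, 0.0]
force: [0.1, -0.3, -0.1]
grip_width: 0.004
grip_force: 0.0
[-0.2222648  -1.45503665 -0.22229538]
```

View pics/w5.png

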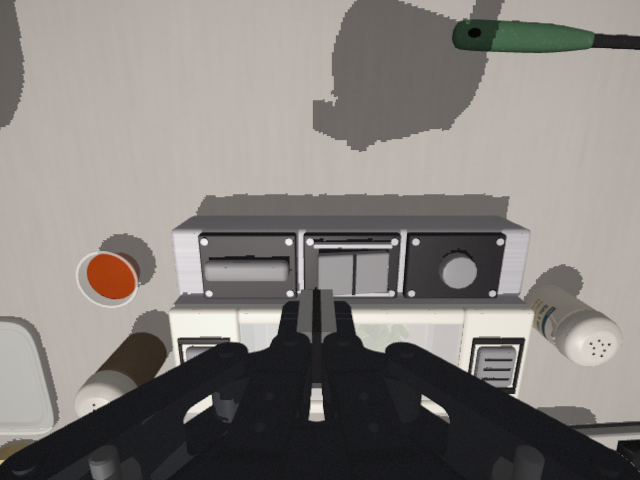

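The picture shows the rocker tipped to on (353,272), the start bar up (246,270), the release key untouched (458,268) and the left latch down (495,365). The shakers and the cup are upright, and the arm is clear of everything.

```bash
python3 -c "
from rig import ctrl
print(ctrl.finish_job())"
```

```text
the job is handed in; nothing more can be done
None
```

The tray is sealed and the job is handed in, though no verdict came back: rocker on, left latch down, right latch down, start bar pressed fully and released, with the release key, shakers and sauce cup left alone.

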